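Empty the inspection tray and hold it flush on the tilted stage

ROBOT

A 6-joint arm with a two-finger parallel gripper is mounted at the origin on a cart in front of the work surface, level with it; the furniture and walls round the work are solid. World frame = base frame: x ahead of the robot, y to its left, z up, the work surface at z = 0. Lengths are in m, angles in rad, forces in N, time in s.
With the tool pointing down it reaches from about 0.275 to 0.775 m from the base axis. Payload 14.6 kg.
Tool frame: the origin (TCP) lies between the finger pads; the fingertips stand 19 mm ahead of it and the grasp point (between the pads) is the TCP (ctrl.tcp_to_tips is the z of the fingertips in the tool frame, in m); z points along the fingers, y is the line along which they close (so a half turn about z gives the same grasp; the last joint's range is limited). The gripper opens to 85 mm and grips with 20 to 120 N. Pads are 22 mm wide; open, the fingers measure 114 mm over their backs; the gripper's body (76 mm by 85 mm) begins 54 mm behind the grasp point. The pads swing forward as they close: fully open they stand 13 mm farther back than shut.
Start: joints at [-1.407, 0.263, -0.048, 1.259, 0, 1.415], TCP at [0.165, -0.499, 0.221] pointing down, gripper open.
Joint ranges: [-2.65, 2.65], [-0.89, 1.7], [-1.18, 1.37], [-2.13, 2.11], [-1.35, 1.29], [-3.14, 3.14]. Speed limits (rad/s): [1.89, 1.89, 2.57, 2.79, 3.14, 3.14].

INTERFACE

Orientations are given as [roll, pitch, yaw] about the fixed x, y, z axes, in that order (R = Rz(yaw) Ry(pitch) Rx(roll)).
In Python, from station import ctrl gives the robot as it stands.
- The arm moves only by the tool servo_tool, never from a script. Its argument "steps" is a list of rows, each a list of 7 numbers: the turn, a rotation vector about the tool's x, y, z in degrees, then the shift along the tool's x, y, z in m, then the opening, from -1 (shut) to 1 (fully open). In form: [[rx, ry, rz, tx, ty, tz, fingers], ...]. A call has 1 to 12 rows; each row shifts and turns the commanded pose from where the row before left it, along the tool's axes as they then stand; what a row does not reach is not made up. A row lasts 1/8 s, in which the tool goes at most 62.5 mm and 10.7 degrees, less where a joint would pass 70% of its speed; a pose out of reach is approached as far as the arm can. A call is refused whole if a number of a shift passes 0.0625 or a number of a turn 10.7, either way. A call with a gripper value outside its range is refused whole. The fingers move at their own pace and stop on an object; "grip_force" is the grip in N (left out, the last holds). Time passes only in rows, so rows that do not move let the fingers close. It gives the time, the measured TCP pose, the force, the opening and the grip force at its end, in the units of the state.
- ctrl.observe(): the state, without advancing time (a new reading comes with each control period).
- ctrl.snapshot(name): name is "scene" or "side" or "wrist"; returns (picture, depth): 480x640x3 uint8, red, green, blue; 480x640 float32, m along the optical axis (not along the pixel's ray), 0 where there is no reading.
- ctrl.calibration(name): a dict with "K" (3x3 intrinsics, pixels), "eye" and "attitude" of the camera in the world; the wrist camera has in their place "T_tool_cam" (4x4, takes a point from camera to tool coordinates, whose origin is the TCP and whose axes are the flange's). Camera axes: x right, y down, z forward; pixel columns grow to the right and rows downward; lengths in m; the calibration is good to about 2 mm. A picture is of the moment at which its call begins: read the wrist's pose just before it. calibration takes no time and is no camera call.
- ctrl.hand_in(): hands the job in; it is judged then, once.
Trained networks look in the newest picture that a camera, given by its name, has taken for a name from the list of things; names that differ only in an ending like _2 or _b are one class to them, and where a whole thing is asked for, a point or a joint stands for the part that bears it (a point fixed in the world has none). Each returns a list of dicts, best first, with "score" (0 to 1); they miss things now and then, are a little off and sometimes report something else, mostly with a low value. They report only what shows in the picture. A call takes as long as a camera call. They do not tell look-alikes from the thing itself.
- ctrl.outline_of(target, camera): "region" (480x640 bool, what is visible of it) and "bbox" ([left, top, width, height] in pixels, round what is visible of it).
The state is a dict: "time_s": time; "joint_positions": joint angles; "dq": joint speeds; "effort": joint torques, N m; "position": TCP position; "tcp_rot": TCP orientation; "wrist_force": force on the tool from outside, world axes, zero at the start; "torque": the same for the moment, N m; "width": finger opening in m; "finger_force": force on a finger pad.
Only numpy, scipy, OpenCV 4.12 (cv2) and the standard library are available. Lean on these libraries where they do the work, as an engineer would, in place of code of your own. Each camera call takes 0.05 s, during which the arm holds its last target. There are 200 camera calls.

TASK

Pick up the small metal inspection tray by its fin and tip its three hexagon nuts off the open front edge into the grey bin, without touching the nuts with the gripper. Then lay the empty tray on the sloping face of the tilting stage, centred, open edge at the low end, and finish while still gripping the fin and pressing the tray flush on the slope with a light, steady push. Do not shift the stage's tilt or disturb the other things on the bench.

Things in the scene. Friction and masses are not known exactly. Their poses are not given: they have to be found in the camera images.
- tray: inspection tray: bare aluminium plate 100 x 70 mm (x by y), smooth floor 5 mm thick, rims 3 mm thick and 6 mm above the floor along both long sides and the rear (x = +50 mm); the front edge (x = -50 mm) is open. Origin: centre of its flat underside; z up out of the floor. About 0.25 kg. Starts flat on the bench, open edge towards the robot within 0.25 rad.
- tray_fin (a point): grip point in the middle of the tray's upright fin, at x = +24 mm, y = 0, 35 mm above the underside; same axes as the tray. The fin is 34 mm long in x, 10 mm thick in y (grip it across y), and its top is 47 mm above the underside; it stands on the floor of the rear half, clear of the nuts. Left of the tray a fixed holder 0.21 m tall stands at x 0.52 to 0.60, y 0.09 to 0.18 m (world)
- tray_nose (a point): middle of the tray's open front edge, on the underside (x = -50 mm in the tray's frame); same axes as the tray
- nut1: first steel hexagon nut lying loose on the front part of the tray: 22 mm across flats, 12 mm thick, about 30 g; origin in the centre of its underside. Nuts start to slide on the tray floor at a tilt of about 14 to 20 degrees and run freely at 35 or more
- nut2: second steel hexagon nut lying loose on the front part of the tray: 22 mm across flats, 12 mm thick, about 30 g; origin in the centre of its underside. Nuts start to slide on the tray floor at a tilt of about 14 to 20 degrees and run freely at 35 or more
- nut3: third steel hexagon nut lying loose on the front part of the tray: 22 mm across flats, 12 mm thick, about 30 g; origin in the centre of its underside. Nuts start to slide on the tray floor at a tilt of about 14 to 20 degrees and run freely at 35 or more
- bin: grey open bin, fixed to the bench, outside 90 x 110 mm (x by y) and 45 mm high, walls 4 mm; origin: centre of its underside, on the bench. Fixed instruments up to 0.125 m high stand behind it from x = 0.61 m on (world), so there is little room to swing the tray out over its far side
- stage_face (a point): centre of the stage's sloping face, a flat aluminium table 110 mm (x, up the slope) by 80 mm (y), 8 mm thick; z points out of it. It leans towards the robot, low end nearest, 0.2 to 0.5 rad from level, different each time; centre about 80 mm above the bench, base 100 x 84 mm. The tilt is clamped: only about 4 N m shifts it. In the final pose the tray's frame coincides with this one
- stage_edge (a point): middle of the upper edge of the sloping face, 55 mm up the slope from its centre; same axes
- wick_reel: small yellow reel of braid, 42 mm across, 12 mm tall, lying flat; a bystander, loose; origin in the centre of its underside
- flux_tin: round tin with a red lid, 47 mm across, 21 mm tall; a bystander, loose; origin in the centre of its underside
- syringe_green: green syringe lying down, 24 x 88 x 17 mm; a bystander, loose; origin in the centre of its underside
- side_cutters: side cutters with red handles lying down, 45 x 121 x 12 mm; a bystander, loose; origin in the centre of its underside
Mind the look-alikes: they are no part of the job. What is shaped like the nut3 but blue is not meant.

How it is judged:
On the way, in this order (a step that is already met when the one before it is completed fails the run):
1. the tray is lifted with the three nuts on it (height (world z) of tray above 0.025 m and contact force between the fingers and tray above 2 N and z of nut1 in the frame of tray between 0 and 0.02 m and x of nut1 in the frame of tray between -0.055 and 0.05 m and z of nut2 in the frame of tray between 0 and 0.02 m and x of nut2 in the frame of tray between -0.055 and 0.05 m and z of nut3 in the frame of tray between 0 and 0.02 m and x of nut3 in the frame of tray between -0.055 and 0.05 m), for 0.1 s.
2. all three nuts lie in the bin while the gripper holds the tray (x of nut1 in the frame of bin between -0.045 and 0.045 m and y of nut1 in the frame of bin between -0.055 and 0.055 m and z of nut1 in the frame of bin between -0.002 and 0.042 m and x of nut2 in the frame of bin between -0.045 and 0.045 m and y of nut2 in the frame of bin between -0.055 and 0.055 m and z of nut2 in the frame of bin between -0.002 and 0.042 m and x of nut3 in the frame of bin between -0.045 and 0.045 m and y of nut3 in the frame of bin between -0.055 and 0.055 m and z of nut3 in the frame of bin between -0.002 and 0.042 m and contact force between the fingers and tray above 2 N), for 0.2 s.
3. the tray is held flush on the sloping face (angle between the z axis of tray and the z axis of stage_face, either way round below 0.05 rad and z of tray in the frame of stage_face between -0.003 and 0.003 m and x of tray in the frame of stage_face between -0.012 and 0.012 m and y of tray in the frame of stage_face between -0.012 and 0.012 m and x of tray_nose in the frame of stage_face below -0.03 m and angle between the x axis of tray and the x axis of stage_face, either way round below 0.12 rad and contact force between tray and stage between 2 and 30 N and contact force between the fingers and tray above 5 N), for 0.2 s.
At the end, for the whole second after the job is handed in: Nuts all in the bin. The gripper holds the tray (over 5 N) and presses it on the stage with 2 to 30 N: underside on the face within 0.05 rad and 3 mm, centred within 12 mm both ways, long side along the slope within 0.12 rad, open edge at the low end, not moving (all of step 3 and x of nut1 in the frame of bin between -0.045 and 0.045 m and y of nut1 in the frame of bin between -0.055 and 0.055 m and z of nut1 in the frame of bin between -0.002 and 0.042 m and x of nut2 in the frame of bin between -0.045 and 0.045 m and y of nut2 in the frame of bin between -0.055 and 0.055 m and z of nut2 in the frame of bin between -0.002 and 0.042 m and x of nut3 in the frame of bin between -0.045 and 0.045 m and y of nut3 in the frame of bin between -0.055 and 0.055 m and z of nut3 in the frame of bin between -0.002 and 0.042 m and linear speed of tray below 0.02 m/s); the arm keeps its last pose, push and grip.
It fails at once if the gripper touches a nut (contact force between the fingers and nut1 above 0.5 N or contact force between the fingers and nut2 above 0.5 N or contact force between the fingers and nut3 above 0.5 N).
It fails at once if the stage's tilt is shifted (its upper edge moves over 5 mm) (distance of stage_edge from where it was at the start of the episode above 0.005 m).
It fails at once if a bystander is moved over 20 mm (distance of any of wick_reel, flux_tin, syringe_green, side_cutters from where it was at the start of the episode above 0.02 m).
It also fails if it takes over 58 s, if anything falls off the work surface, if the arm or the gripper's body presses on something with over 40 N, if the wrist force passes 120 N, or if a joint passes its speed limit or range.

## Working session

There is one attempt and no reset: what is moved stays moved. The work goes in short steps, Python scripts to look and compute and a tool call to move; the robot and the scene stay as the last step left them, time stands still between calls to the robot, and variables do not carry over. Pictures are saved under pics/ and viewed, at most 10 in all, crops included, and the job is handed in when it is done.

Besides the shell and the picture viewer there is one more tool, called as a command line: name --pt "numbers of a row" for each row, then --argument value for the rest. servo_tool: Moves the arm, as the interface text tells. Its arguments: {"type":"object","properties":{"steps":{"type":"array"},"grip_force":{"type":"number"}},"required":["steps"]}

```bash
ls; mkdir -p pics; cat > h.py <<'E'
import numpy as np, cv2
from scipy.spatial.transform import Rotation as R
from station import ctrl
def cam(name):
    c=ctrl.calibration(name); K=np.array(c["K"])
    if name=="wrist":
        s=ctrl.observe(); T=np.eye(4); T[:3,:3]=rot(s["tcp_rot"]); T[:3,3]=s["position"]
        return K,T@np.array(c["T_tool_cam"])
    T=np.eye(4); A=np.array(c["attitude"]); T[:3,:3]=A if A.shape==(3,3) else rot(A); T[:3,3]=c["eye"]
    return K,T
def rot(a):
    a=np.array(a); return a if a.shape==(3,3) else R.from_euler("xyz",a).as_matrix()
def cloud(name):
    K,T=cam(name); im,d=ctrl.snapshot(name)
    v,u=np.mgrid[:480,:640]
    P=np.stack([(u-K[0,2])/K[0,0]*d,(v-K[1,2])/K[1,1]*d,d],-1)
    W=P@T[:3,:3].T+T[:3,3]; W[d==0]=np.nan
    return im,W
def save(im,p): cv2.imwrite(p,im[:,:,::-1])
E
python3 - <<'E'
from h import *
print(ctrl.observe()); print(ctrl.tcp_to_tips)
for n in["scene","side"]:
    print(ctrl.calibration(n))
    im,W=cloud(n); save(im,f"pics/{n}.png"); np.savez(f"{n}.npz",im=im,W=W)
    for t in ["tray","nut1","bin","stage_face","wick_reel","flux_tin","syringe_green","side_cutters"]:
        for o in ctrl.outline_of(t,n)[:4]:
            m=o["region"]; w=W[m]; w=w[~np.isnan(w[:,0])]
            if len(w)==0: print(n,t,o["score"],"nodepth",o["bbox"]);continue
            print(n,t,round(o["score"],2),o["bbox"],np.median(w,0).round(3),np.percentile(w,2,0).round(3),np.percentile(w,98,0).round(3))
E
```

```text
pics
{'time_s': 0.0, 'joint_positions': array([-1.40731536e+00,  2.63522726e-01, -4.89602102e-02,  1.25939250e+00,
       -1.73046965e-05,  1.41548783e+00]), 'dq': array([ 0.00110328,  0.00079985,  0.0002492 ,  0.00083307, -0.00083618,
       -0.00010175]), 'effort': array([-4.14272770e-03, -6.37608933e+01,  3.84570730e+01,  1.37289532e-02,
       -2.42734732e-04,  4.69691273e-06]), 'position': array([ 0.16448144, -0.49825874,  0.22101666]), 'tcp_rot': array([-3.14052386e+00, -1.49825472e-04,  3.18789393e-01]), 'wrist_force': array([0.06895712, 0.06772844, 0.77316163]), 'torque': array([-0.07627965,  0.01345929, -0.01757532]), 'finger_force': 0.0, 'width': 0.08566682058774337}
0.019
{'K': array([[622.09789555,   0.        , 321.82408153],
       [  0.        , 622.09789555, 243.97953051],
       [  0.        ,   0.        ,   1.        ]]), 'eye': array([-0.12288147,  0.48275805,  0.70429922]), 'attitude': array([-2.20356397,  0.01591547, -2.38191155])}
scene tray 0.78 [227.7, 288.2, 71.9, 60.6] [0.477 0.02  0.008] [ 0.415 -0.019  0.004] [0.513 0.05  0.049]
scene tray 0.74 [261.1, 32
[... 2049 characters left out ...]
219  0.011]
side stage_face 0.89 [304.4, 188.0, 59.5, 31.2] [ 0.5   -0.309  0.075] [ 0.448 -0.699 -0.079] [ 0.553 -0.274  0.088]
side stage_face 0.74 [262.5, 296.8, 71.4, 41.7] [0.476 0.02  0.005] [ 0.414 -0.02   0.   ] [0.51  0.05  0.044]
side wick_reel 0.68 [270.3, 233.0, 14.0, 13.4] [ 0.598 -0.232  0.009] [ 0.582 -0.261 -0.001] [ 0.615 -0.219  0.011]
side flux_tin 0.6 [235.4, 290.5, 8.1, 24.1] [0.572 0.017 0.017] [ 0.568 -0.003 -0.001] [0.586 0.029 0.02 ]
side syringe_green 0.42 [394.2, 220.8, 13.1, 23.1] [ 0.353 -0.352  0.011] [ 0.335 -0.386  0.002] [ 0.375 -0.325  0.016]
side side_cutters 0.9 [373.1, 256.0, 29.6, 25.7] [ 0.356 -0.179  0.006] [ 0.326 -0.242  0.   ] [ 0.378 -0.148  0.009]
```

View pics/scene.png

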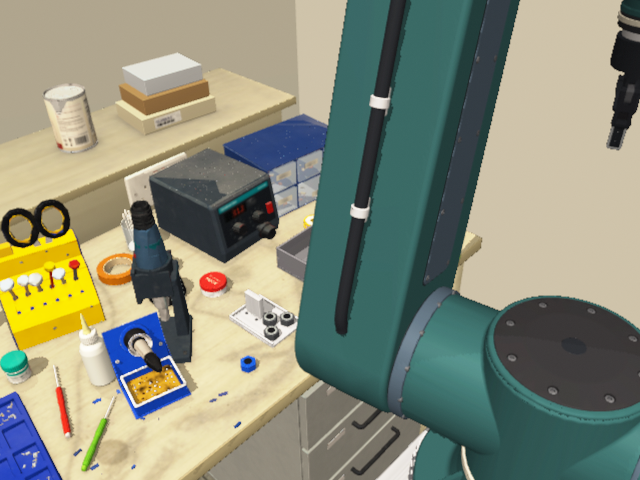

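View pics/side.png

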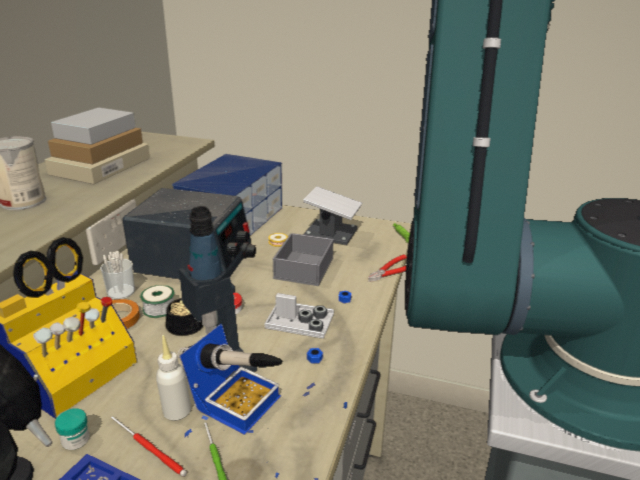

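The side picture shows the tray at (300,318) with three dark nuts at (305,312), (320,312) and (316,324). The blue nuts at (345,296) and (315,355) lie on the bench, so they are the look-alikes. The bin is at (304,258), the stage at (331,212), the cutters at (390,268), and the reel at (277,239).

```bash
python3 - <<'E'
from h import *
print(ctrl.calibration("wrist"))
for n in["scene","side"]:
    z=np.load(n+".npz");W=z["W"]; f=W.reshape(-1,3); f=f[~np.isnan(f[:,0])]
    b=f[(abs(f[:,0]-.45)<.2)&(abs(f[:,1])<.3)]
    h,e=np.histogram(b[:,2],np.arange(-.02,.03,.001)); print(n,"bench z",e[h.argmax()]+.0005)
    t=f[(f[:,0]>.38)&(f[:,0]<.54)&(f[:,1]>-.05)&(f[:,1]<.08)]
    fin=t[(t[:,2]>.028)&(t[:,2]<.06)]; print("fin",len(fin),fin.min(0).round(3),fin.max(0).round(3),cv2.minAreaRect(fin[:,:2].astype(np.float32)*1000))
    r=t[(t[:,2]>e[h.argmax()]+.004)&(t[:,2]<.06)]; print("tray",cv2.minAreaRect(r[:,:2].astype(np.float32)*1000))
    s=f[(f[:,0]>.42)&(f[:,0]<.58)&(f[:,1]>-.38)&(f[:,1]<-.24)&(f[:,2]>.055)&(f[:,2]<.13)]
    if len(s)>50:
        c=np.median(s,0)
        for _ in range(6):
            U,S,V=np.linalg.svd(s-s.mean(0),full_matrices=False); nn=V[2]*np.sign(V[2,2]); d=(s-s.mean(0))@nn; s=s[abs(d)<.003]
        print("stage",len(s),s.mean(0),nn,"tilt",np.arccos(nn[2]),"az",np.arctan2(-nn[1],-nn[0]))
        yaw=np.arctan2(-nn[1],-nn[0]); 
        ex=np.array([np.cos(yaw)*nn[2],np.sin(yaw)*nn[2],np.sqrt(1-nn[2]**2)]); ey=np.cross(nn,ex)
        q=np.stack([(s-s.mean(0))@ex,(s-s.mean(0))@ey],1)*1000; (cc,sz,a)=cv2.minAreaRect(q.astype(np.float32)); print(cc,sz,a, s.mean(0)+ex*cc[0]/1e3+ey*cc[1]/1e3)
    o=f[(f[:,0]>.3)&(f[:,0]<.62)&(f[:,1]>.055)&(f[:,1]<.2)&(f[:,2]>.03)]
    for y0 in np.arange(.06,.2,.02):
        k=o[(o[:,1]>=y0)&(o[:,1]<y0+.02)]
        if len(k): print("holder y",round(y0,2),len(k),k.min(0).round(3),k.max(0).round(3))
    k=f[(f[:,0]>.57)&(f[:,0]<.75)&(f[:,1]>-.24)&(f[:,1]<.05)&(f[:,2]>.04)]
    print("instr",k.min(0).round(3),k.max(0).round(3))
E
```

```text
{'K': array([[396.71938624,   0.        , 324.89531154],
       [  0.        , 396.71938624, 240.79408168],
       [  0.        ,   0.        ,   1.        ]]), 'T_tool_cam': array([[-8.08414065e-04, -9.65097060e-01, -2.61891221e-01,
         6.56375393e-02],
       [ 9.99997778e-01, -2.70278731e-04, -2.09081869e-03,
        -5.52117340e-04],
       [ 1.94705935e-03, -2.61892330e-01,  9.65095133e-01,
        -1.51455958e-01],
       [ 0.00000000e+00,  0.00000000e+00,  0.00000000e+00,
         1.00000000e+00]])}
scene bench z 0.002500000000000019
fin 244 [0.47  0.009 0.028] [0.507 0.022 0.052] ((488.77392578125, 15.962482452392578), (36.62959289550781, 10.96518611907959), 6.474117755889893)
tray ((467.3866271972656, 11.272106170654297), (90.37074279785156, 116.59819030761719), 83.42375183105469)
holder y 0.06 1 [0.62  0.064 0.03 ] [0.62  0.064 0.03 ]
holder y 0.08 33 [0.556 0.096 0.032] [0.571 0.1   0.144]
holder y 0.1 323 [0.53 0.1  0.03] [0.575 0.12  0.198]
holder y 0.12 1567 [0.524 0.12  0.03 ] [0.576 0.14  0.247]
holder y 0.14 1731 [0.53  0.14  0.032] [0.603 0.16  0.247]
holder y 
[... 410 characters left out ...]
, 75.48420715332031), 2.49391770362854)
stage 710 [ 0.49878085 -0.3161453   0.07609243] [-0.21589934  0.03967499  0.97560923] tilt 0.22131684213274821 az -0.1817384987538
(0.8484268188476562, 2.809040069580078) (109.00276184082031, 86.9863052368164) 7.790247440338135 [ 0.50010265 -0.31353213  0.07627867]
holder y 0.08 5 [0.616 0.096 0.032] [0.619 0.098 0.034]
holder y 0.1 72 [0.525 0.1   0.032] [0.619 0.12  0.146]
holder y 0.12 1196 [0.522 0.12  0.03 ] [0.6   0.14  0.243]
holder y 0.14 2565 [0.528 0.14  0.039] [0.602 0.16  0.242]
holder y 0.16 912 [0.52 0.16 0.05] [0.578 0.18  0.147]
holder y 0.18 193 [0.496 0.18  0.031] [0.58  0.2   0.084]
instr [ 0.612 -0.24   0.04 ] [ 0.75  -0.019  0.125]
```

servo_tool --pt "0 0 0 0.03 -0.01 -0.003 0" --pt "0 0 0 0.045 -0.015 -0.003 0" --pt "0 0 0 0.05 -0.0165 -0.003 0" --pt "0 0 0 0.05 -0.0165 -0.003 0" --pt "0 0 0 0.05 -0.0165 -0.003 0" --pt "0 0 0 0.05 -0.0165 -0.003 0" --pt "0 0 0 0.045 -0.015 -0.002 0" --pt "0 0 0 0.029 -0.008 0 0" --pt "0 0 6 0 0 0 0" --pt "0 0 6.3 0 0 0 0" --pt "0 0 6 0 0 0 0" --pt "0 0 0 0 0 0 0" --grip_force 60

```text
time_s: 2.4
position: [0.4602, -0.2809, 0.2415]
tcp_rot: [-3.142, 0.0, 0.0]
wrist_force: [-0.2, -1.0, -0.7]
width: 0.0427
finger_force: 0.0
```

```bash
cat > st.py <<'E'
from h import *
def stage(W):
    f=W.reshape(-1,3); f=f[~np.isnan(f[:,0])]
    s=f[(f[:,0]>.42)&(f[:,0]<.58)&(f[:,1]>-.38)&(f[:,1]<-.24)&(f[:,2]>.055)&(f[:,2]<.13)]
    for _ in range(6):
        U,S,V=np.linalg.svd(s-s.mean(0),full_matrices=False); nn=V[2]*np.sign(V[2,2]); d=(s-s.mean(0))@nn; s=s[abs(d)<.003]
    ax=np.array([1.,0,0]); ex=ax-nn*(ax@nn); ex/=np.linalg.norm(ex); ey=np.cross(nn,ex); m=s.mean(0)
    q=np.stack([(s-m)@ex,(s-m)@ey],1); (cc,sz,a)=cv2.minAreaRect((q*1000).astype(np.float32))
    if a>45:a-=90; sz=sz[::-1]
    a=np.radians(a); X=ex*np.cos(a)+ey*np.sin(a); Y=np.cross(nn,X); c=m+ex*cc[0]/1e3+ey*cc[1]/1e3
    print("stage",len(s),"size",sz,"centre",c,"tilt",np.degrees(np.arccos(nn[2])),"X",X,"Y",Y,"n",nn)
    return c,X,Y,nn
E
python3 - <<'E'
from st import *
s=ctrl.observe(); print(s["time_s"],s["position"],s["tcp_rot"],s["width"],s["joint_positions"])
im,W=cloud("wrist"); save(im,"pics/w1.png"); np.savez("w1.npz",im=im,W=W)
f=W.reshape(-1,3); f=f[~np.isnan(f[:,0])]
h,e=np.histogram(f[:,2],np.arange(-.02,.03,.001)); print("bench z",e[h.argmax()]+.0005)
stage(W)
for t in ["bin","wick_reel"]:
  for o in ctrl.outline_of(t,"wrist")[:2]:
    w=W[o["region"]]; w=w[~np.isnan(w[:,0])]; print(t,o["score"],o["bbox"],np.percentile(w,[1,50,99],axis=0).round(3))
    if t=="bin":
        k=w[w[:,2]>.04]
        print(cv2.minAreaRect(k[:,:2].astype(np.float32)*1000))
E
```

```text
2.4 [ 0.46022501 -0.2808898   0.24145838] [-3.14159187e+00  6.84324221e-05  8.43179657e-05] 0.042748380035406756 [-6.99134038e-01  2.82776807e-01  3.38405690e-02  1.32191297e+00
 -4.34416555e-05  2.44237430e+00]
bench z -0.0004999999999999835
stage 14025 size (110.08677673339844, 80.227294921875) centre [ 0.49916009 -0.31512643  0.07850566] tilt 12.405541600634217 X [ 0.97574623 -0.04208418  0.21482136] Y [0.04267204 0.99908732 0.00190248] n [-0.21470537  0.00731052  0.9766515 ]
bin 0.66 [103.3, 95.7, 149.2, 113.3] [[ 0.467 -0.21   0.001]
 [ 0.513 -0.146  0.004]
 [ 0.555 -0.1    0.045]]
((511.0663146972656, -153.8414764404297), (90.19940948486328, 110.28993225097656), 1.931484580039978)
wick_reel 0.98 [254.6, 23.5, 47.5, 50.7] [[ 0.578 -0.26   0.   ]
 [ 0.598 -0.24   0.011]
 [ 0.618 -0.22   0.013]]
```

View pics/w1.png

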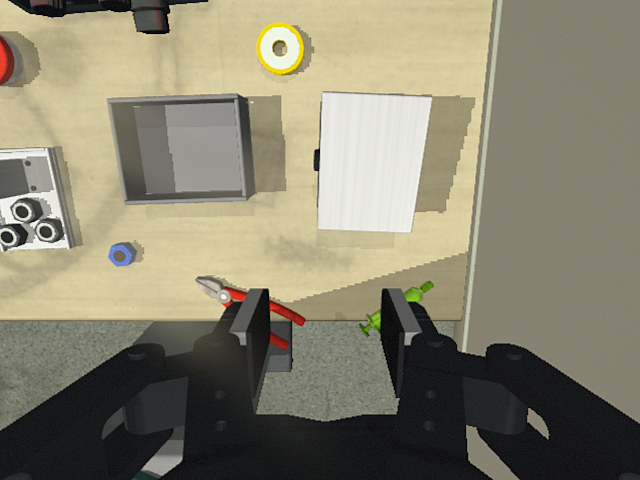

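The wrist picture shows the bin at (180,150), the stage at (372,165), the reel at (280,48) and the tray with its dark nuts at the left edge, around (30,215). Sizes and heights agree with the text: stage 110x80, bin 90x110. I'm moving over the tray.

servo_tool --pt "0 0 0 0 -0.03 0 0" --pt "0 0 0 0 -0.045 0 0" --pt "0 0 0 0 -0.05 0.005 0" --pt "0 0 0 0 -0.05 0.005 0" --pt "0 0 0 0 -0.05 0.005 0" --pt "0 0 0 0 -0.04 0.005 0" --pt "0 0 0 0 -0.025 0 0" --pt "0 0 0 0 0 0 0" --pt "0 0 0 0 0 0 0"

```text
time_s: 3.68
position: [0.4605, 0.0087, 0.2215]
tcp_rot: [3.141, -0.0, 0.0]
wrist_force: [-0.6, -0.4, -0.4]
width: 0.0428
finger_force: 0.0
```

```bash
python3 - <<'E'
from st import *
s=ctrl.observe(); print(s["time_s"],s["position"],s["tcp_rot"],s["joint_positions"])
im,W=cloud("wrist"); np.savez("w2.npz",im=im,W=W)
f=W.reshape(-1,3); f=f[~np.isnan(f[:,0])]
h,e=np.histogram(f[:,2],np.arange(-.02,.03,.001)); print("bench z",e[h.argmax()]+.0005)
t=f[(f[:,0]>.38)&(f[:,0]<.56)&(f[:,1]>-.05)&(f[:,1]<.075)]
top=t[(t[:,2]>.043)&(t[:,2]<.055)]; print("fintop",len(top),np.median(top[:,2]),cv2.minAreaRect(top[:,:2].astype(np.float32)*1000))
r=t[(t[:,2]>.003)&(t[:,2]<.055)]; print("tray",cv2.minAreaRect(r[:,:2].astype(np.float32)*1000))
for o in ctrl.outline_of("tray","wrist")[:1]:
    w=W[o["region"]]; w=w[~np.isnan(w[:,0])]; w=w[w[:,2]>.003]; print("tray net",o["score"],o["bbox"],cv2.minAreaRect(w[:,:2].astype(np.float32)*1000))
    x,y,a,b=map(int,o["bbox"]); x=max(x-50,0);y=max(y-40,0)
    save(cv2.resize(im[y:y+b+80,x:x+a+100],None,fx=2.5,fy=2.5)[:600,:800],"pics/w2.png"); print(x,y)
for o in ctrl.outline_of("nut1","wrist"):
    m=o["region"];w=W[m]; w=w[~np.isnan(w[:,0])]; print("nut",o["score"],o["bbox"],np.percentile(w,[2,50,98],axis=0).round(3).tolist(),im[m].mean(0).round())
E
```

```text
3.675 [0.46046719 0.00867603 0.22149954] [ 3.14141727e+00 -7.38584561e-05  1.76428493e-04] [-1.58293033e-01  1.52668911e-01 -1.94846661e-01  1.22318015e+00
 -1.61526127e-04  2.98312319e+00]
bench z -0.0014999999999999844
fintop 485 0.045784778470361887 ((485.9024353027344, 15.502821922302246), (33.02845001220703, 9.984736442565918), 2.1398913860321045)
tray ((461.78350830078125, 14.593250274658203), (99.84962463378906, 70.08328247070312), 2.339599847793579)
tray net 0.96 [278.8, 146.0, 81.2, 109.4] ((461.78350830078125, 14.593250274658203), (99.84962463378906, 70.08328247070312), 2.339599847793579)
228 106
nut 0.92 [396.6, 245.6, 29.7, 27.0] [[0.393, -0.083, -0.001], [0.408, -0.071, 0.011], [0.418, -0.061, 0.013]] [ 49.  93. 168.]
nut 0.89 [218.5, 244.8, 29.0, 25.8] [[0.399, 0.087, -0.0], [0.411, 0.096, 0.011], [0.42, 0.107, 0.013]] [ 74. 103. 168.]
nut 0.7 [309.6, 204.9, 24.2, 23.8] [[0.443, 0.002, 0.004], [0.454, 0.012, 0.016], [0.463, 0.023, 0.018]] [132. 134. 126.]
nut 0.62 [291.3, 230.4, 19.4, 24.0] [[0.418, 0.023, 0.01], [0.429, 0.032, 0.016], [0.439, 0.042, 0.018]] [119. 122. 115.]
nut 0.59 [330.4, 221.9, 24.3, 27.4] [[0.423, -0.016, 0.006], [0.434, -0.006, 0.016], [0.444, 0.005, 0.018]] [124. 126. 119.]
```

View pics/w2.png

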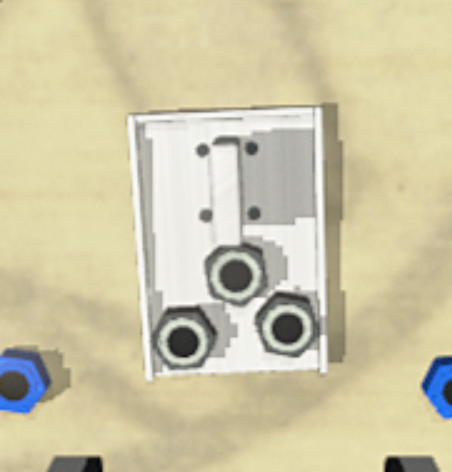

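The enlarged crop shows three steel nuts on the tray at (236,274), (184,338) and (288,324). The blue ones beside the tray at (20,382) and (440,386) are the decoys and stay untouched. The fin is at (227,190) in the crop. In the world it is at (0.486, 0.0155), top at 0.046 to 0.047, with the tray turned 2.3°. All sizes agree, so I'm descending to grip.

servo_tool --pt "0 0 -2.2 0.014 -0.0035 0.02 0" --pt "0 0 0 0.014 -0.004 0.04 0" --pt "0 0 0 0 0 0.045 0" --pt "0 0 0 0 0 0.035 0" --pt "0 0 0 0 0 0.025 0" --pt "0 0 0 0 0 0.0185 0" --pt "0 0 0 0 0 0 0" --pt "0 0 0 0 0 0 0"

```text
time_s: 4.82
position: [0.4887, 0.0167, 0.0387]
tcp_rot: [3.141, -0.001, 0.037]
wrist_force: [0.5, -0.4, 0.3]
width: 0.0427
finger_force: 0.0
```

```bash
python3 - <<'E'
from st import *
s=ctrl.observe(); print(s["time_s"],s["position"],s["tcp_rot"],s["width"],s["wrist_force"])
im,W=cloud("wrist"); save(im,"pics/w3.png")
E
```

```text
4.825 [0.48867393 0.01672017 0.03865783] [ 3.14148474e+00 -7.02178229e-04  3.73358499e-02] 0.04265998562042819 [ 0.49008233 -0.42462293  0.28501273]
```

View pics/w3.png

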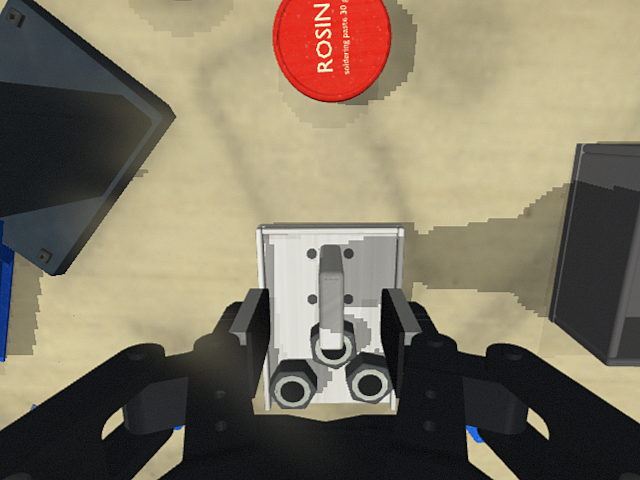

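The fin at (332,290) stands midway between the pads at (257,320) and (398,320), and the nuts lie in front of them. I'm closing.

servo_tool --pt "0 0 0 0 0 0 -0.4" --pt "0 0 0 0 0 0 -1" --pt "0 0 0 0 0 0 -1" --pt "0 0 0 0 0 0 -1" --pt "0 0 0 0 0 0 -1" --pt "0 0 0 0 0 0 -1" --pt "0 0 0 0 0 -0.004 -1" --pt "0 0 0 0 0 -0.008 -1" --pt "0 0 0 0 0 -0.008 -1" --pt "0 0 0 0 0 -0.008 -1" --pt "0 0 0 0 0 -0.004 -1" --pt "0 0 0 0 0 0 -1" --grip_force 80

```text
time_s: 6.38
position: [0.4884, 0.0171, 0.0703]
tcp_rot: [3.142, -0.001, 0.038]
wrist_force: [-1.1, 0.3, -0.5]
width: -0.0001
finger_force: 0.0
```

```bash
python3 - <<'E'
from st import *
s=ctrl.observe(); print(s["time_s"],s["position"],s["tcp_rot"],s["width"],s["wrist_force"],s["finger_force"],s["joint_positions"])
for n in ["side","wrist"]:
    im,W=cloud(n); save(im[220:420,200:440] if n=="side" else im,f"pics/l_{n}.png")
    o=ctrl.outline_of("tray",n)[0]; w=W[o["region"]]; w=w[~np.isnan(w[:,0])]
    fl=w[(w[:,2]<.045)]; print(n,o["bbox"],np.percentile(fl,[2,50,98],axis=0).round(3).tolist())
    for o in ctrl.outline_of("nut1",n):
        w=W[o["region"]]; w=w[~np.isnan(w[:,0])]; print("nut",o["score"],o["bbox"],np.median(w,0).round(3))
a=cv2.imread("pics/l_side.png"); cv2.imwrite("pics/l_side2.png",cv2.resize(a,None,fx=3,fy=3)[:600,:720])
E
```

```text
6.375 [0.48839703 0.01708532 0.07027407] [ 3.14150758e+00 -5.02232316e-04  3.77687855e-02] -0.00014982149209796715 [-1.12718203  0.27932894 -0.46972017] 0.0 [-1.31963168e-01  3.02300648e-01 -4.31246986e-01  8.36739306e-01
  9.80237593e-07  2.97186072e+00]
side [266.7, 293.1, 65.3, 43.7] [[0.412, -0.022, -0.002], [0.473, 0.021, 0.005], [0.51, 0.05, 0.044]]
nut 0.72 [262.5, 296.6, 71.2, 41.4] [0.476 0.021 0.005]
nut 0.67 [307.4, 318.2, 14.8, 15.1] [0.428 0.037 0.015]
nut 0.48 [312.2, 305.0, 14.5, 12.0] [ 0.433 -0.002  0.014]
nut 0.46 [306.4, 348.0, 19.0, 15.9] [0.408 0.102 0.009]
nut 0.45 [298.4, 308.3, 12.7, 14.0] [0.454 0.016 0.014]
wrist [266.5, 209.9, 125.4, 137.2] [[0.442, -0.019, 0.003], [0.487, 0.013, 0.004], [0.512, 0.049, 0.037]]
nut 0.72 [370.3, 328.1, 10.3, 15.3] [ 0.443 -0.013  0.013]
nut 0.51 [178.8, 350.8, 11.2, 6.6] [0.421 0.101 0.004]
```

View pics/l_side2.png

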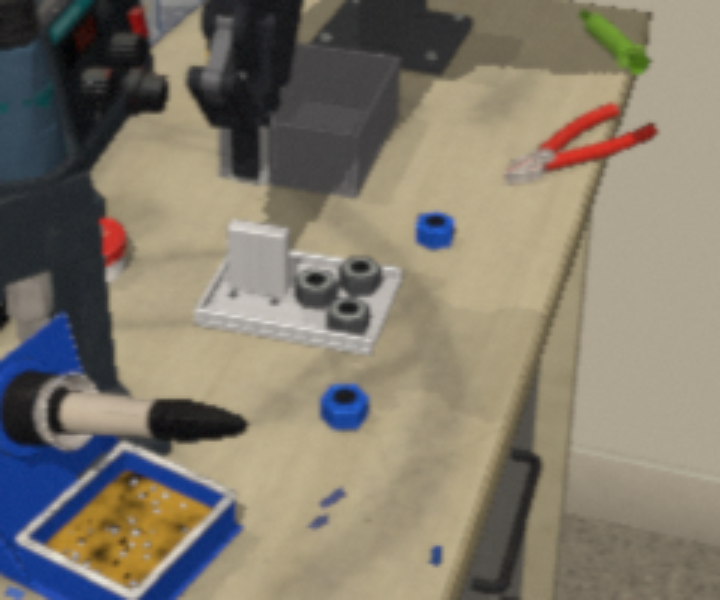

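The grip did not take: the fingers are shut (width 0) above the fin, and the tray and nuts have not moved. Most likely the lift began before the fingers had closed. I'm reopening, going down again and closing with no lift.

servo_tool --pt "0 0 0 0 0 -0.01 0" --pt "0 0 0 0 0 0 0" --pt "0 0 0 0 0 0 0" --pt "0 0 0 0 0 0 0" --pt "0 0 0 0 0 0 0" --pt "0 0 0 0 0 0 0" --pt "0 0 0 0 0 0 0" --pt "0 0 0 0 0 0 0"

```text
time_s: 7.68
position: [0.4882, 0.0171, 0.08]
tcp_rot: [-3.142, 0.0, 0.038]
wrist_force: [-0.3, 0.7, -0.3]
width: 0.0429
finger_force: 0.0
```

```bash
python3 - <<'E'
from st import *
s=ctrl.observe(); print(s["time_s"],s["position"],s["width"])
im,W=cloud("wrist")
f=W.reshape(-1,3); f=f[~np.isnan(f[:,0])]
t=f[(f[:,0]>.44)&(f[:,0]<.56)&(f[:,1]>-.05)&(f[:,1]<.075)]
top=t[(t[:,2]>.043)&(t[:,2]<.05)]; top=top[abs(top[:,1]-.0155)<.012]; print("fintop",len(top),np.median(top[:,2]),cv2.minAreaRect(top[:,:2].astype(np.float32)*1000))
p=f[(f[:,2]>.055)&(f[:,0]>.47)&(f[:,0]<.53)&(abs(f[:,1]-.016)<.06)]; print("pads", len(p),np.percentile(p,[0,1,50,99],axis=0).round(3).tolist())
E
```

```text
7.675 [0.48823907 0.01709498 0.07996225] 0.042851692686060115
fintop 1271 0.04579035128204845 ((486.0711975097656, 15.127666473388672), (33.936241149902344, 9.848904609680176), 2.7760210037231445)
pads 67950 [[0.473, -0.043, 0.09], [0.477, -0.039, 0.1], [0.498, 0.018, 0.163], [0.508, 0.074, 0.186]]
```

servo_tool --pt "0 0 0 0 0 0 -1" --pt "0 0 0 0 0 0 -1" --pt "0 0 0 0 0 0 -1" --pt "0 0 0 0 0 0 -1" --pt "0 0 0 0 0 0 -1" --pt "0 0 0 0 0 0 -1"

```text
time_s: 8.48
position: [0.4883, 0.0171, 0.08]
tcp_rot: [3.142, 0.0, 0.038]
wrist_force: [0.3, 0.0, -0.4]
width: 0.0003
finger_force: 0.0
```

```bash
python3 - <<'E'
from st import *
s=ctrl.observe(); print(s["time_s"],s["position"],s["width"])
im,d=ctrl.snapshot("wrist"); save(im,"pics/w4.png")
K=np.array(ctrl.calibration("wrist")["K"]); T=np.array(ctrl.calibration("wrist")["T_tool_cam"])
for c in (300,310,316,320,326,330,340,350):
    out=[]
    for r in range(250,420,10):
        z=d[r,c]; P=T[:3,:3]@np.array([(c-K[0,2])/K[0,0]*z,(r-K[1,2])/K[1,1]*z,z])+T[:3,3]
        if z and P[2]<.03: out.append((r,*(P*1000).round().astype(int)))
    print(c,out[:4])
E
```

```text
8.475 [0.48825152 0.01708901 0.07996339] 0.00025734331157955224
300 [(300, np.int64(6), np.int64(-10), np.int64(-16)), (310, np.int64(6), np.int64(-9), np.int64(-25)), (330, np.int64(13), np.int64(-8), np.int64(-51)), (340, np.int64(12), np.int64(-7), np.int64(-55))]
310 [(290, np.int64(10), np.int64(-6), np.int64(-17)), (300, np.int64(11), np.int64(-6), np.int64(-27)), (310, np.int64(10), np.int64(-5), np.int64(-33)), (320, np.int64(10), np.int64(-5), np.int64(-41))]
316 [(290, np.int64(10), np.int64(-4), np.int64(-16)), (300, np.int64(10), np.int64(-4), np.int64(-26)), (310, np.int64(10), np.int64(-4), np.int64(-34)), (320, np.int64(10), np.int64(-3), np.int64(-41))]
320 [(290, np.int64(10), np.int64(-2), np.int64(-17)), (300, np.int64(10), np.int64(-2), np.int64(-26)), (310, np.int64(11), np.int64(-2), np.int64(-34)), (320, np.int64(11), np.int64(-2), np.int64(-41))]
326 [(290, np.int64(10), np.int64(0), np.int64(-17)), (300, np.int64(10), np.int64(0), np.int64(-26)), (310, np.int64(10), np.int64(0), np.int64(-34)), (320, np.int64(10), np.int64(0), np.int64(-41))]
330 [(290, np.int64(10), np.int64(1), np.int64(-16)), (300, np.int64(10), np.int64(1), np.int64(-25)), (310, np.int64(10), np.int64(1), np.int64(-33)), (320, np.int64(11), np.int64(1), np.int64(-42))]
340 [(290, np.int64(10), np.int64(5), np.int64(-16)), (300, np.int64(10), np.int64(5), np.int64(-26)), (310, np.int64(10), np.int64(4), np.int64(-33)), (320, np.int64(11), np.int64(4), np.int64(-41))]
350 [(300, np.int64(6), np.int64(9), np.int64(-16)), (310, np.int64(6), np.int64(8), np.int64(-26)), (320, np.int64(6), np.int64(8), np.int64(-32)), (330, np.int64(13), np.int64(6), np.int64(-52))]
```

View pics/w4.png

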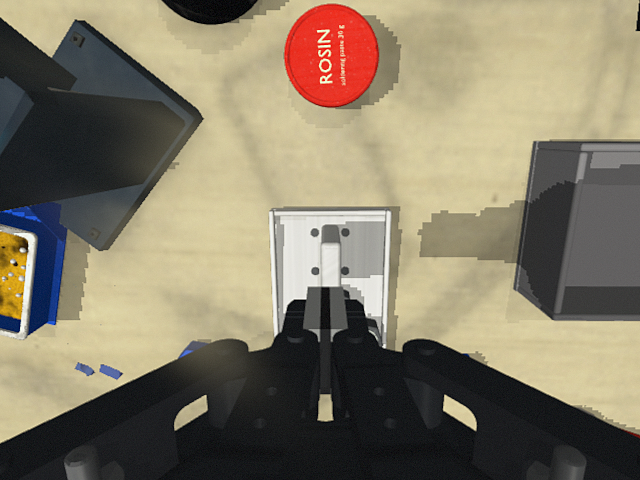

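The closed fingertips, at (326,288), measure 15 to 16 mm **behind** the reported TCP, where the text says 19 mm ahead. Bench height from the same camera is right and the side view agrees, so the fingers really end about 34 mm short of where the TCP implies. That explains the miss. I'll work with the true grip point 34 mm behind the reported TCP, which means descending to a reported z of about 0.005.

servo_tool --pt "0 0 0 0 0.0018 0 0" --pt "0 0 0 0 0 0 0" --pt "0 0 0 0 0 0 0" --pt "0 0 0 0 0 0 0" --pt "0 0 0 0 0 0.015 0" --pt "0 0 0 0 0 0.02 0" --pt "0 0 0 0 0 0.02 0" --pt "0 0 0 0 0 0.012 0" --pt "0 0 0 0 0 0.008 0" --pt "0 0 0 0 0 0 0"

```text
time_s: 9.78
position: [0.4882, 0.0153, 0.0048]
tcp_rot: [-3.142, 0.0, 0.038]
wrist_force: [1.0, 0.3, -0.3]
width: 0.043
finger_force: 0.0
```

servo_tool --pt "0 0 0 0 0 0 -1" --pt "0 0 0 0 0 0 -1" --pt "0 0 0 0 0 0 -1" --pt "0 0 0 0 0 0 -1" --pt "0 0 0 0 0 0 -1" --pt "0 0 0 0 0 0 -1" --grip_force 80

```text
time_s: 10.52
position: [0.4888, 0.0152, 0.0056]
tcp_rot: [3.141, -0.001, 0.038]
wrist_force: [-0.8, -0.1, 5.3]
width: 0.0092
finger_force: 78.7
```

```bash
python3 - <<'E'
from st import *
s=ctrl.observe(); print(s["time_s"],s["position"],s["tcp_rot"],s["width"],s["finger_force"],s["wrist_force"],s["joint_positions"])
im,W=cloud("wrist"); 
K=np.array(ctrl.calibration("wrist")["K"])
for r in range(250,320,5): print(r,W[r,[310,326,340]].round(3).tolist())
E
```

```text
10.525 [0.48876731 0.01517753 0.0056174 ] [ 3.14118807e+00 -1.15862229e-03  3.78693458e-02] 0.009202742567551424 78.68658185005188 [-0.81970533 -0.1304112   5.25981606] [-1.35660682e-01  3.77001252e-01 -5.30316750e-01  6.62267247e-01
 -1.98458003e-04  2.96806274e+00]
250 [[0.51, 0.022, 0.01], [0.51, 0.016, 0.009], [0.511, 0.011, 0.01]]
255 [[0.507, 0.023, 0.005], [0.507, 0.016, 0.006], [0.507, 0.01, 0.003]]
260 [[0.504, 0.023, 0.004], [0.505, 0.016, 0.005], [0.505, 0.01, 0.004]]
265 [[0.502, 0.022, 0.004], [0.503, 0.016, 0.005], [0.503, 0.01, 0.004]]
270 [[0.5, 0.022, 0.005], [0.503, 0.016, 0.011], [0.5, 0.01, 0.004]]
275 [[0.497, 0.022, 0.003], [0.503, 0.016, 0.016], [0.498, 0.01, 0.004]]
280 [[0.496, 0.022, 0.005], [0.503, 0.016, 0.022], [0.496, 0.01, 0.004]]
285 [[0.494, 0.022, 0.005], [0.503, 0.016, 0.027], [0.494, 0.01, 0.005]]
290 [[0.499, 0.022, 0.023], [0.503, 0.016, 0.031], [0.499, 0.011, 0.023]]
295 [[0.5, 0.021, 0.031], [0.502, 0.016, 0.035], [0.499, 0.011, 0.026]]
300 [[0.502, 0.021, 0.038], [0.503, 0.016, 0.04], [0.499, 0.011, 0.03]]
305 [[0.501, 0.021, 0.041], [0.503, 0.016, 0.043], [0.499, 0.011, 0.036]]
310 [[0.502, 0.021, 0.045], [0.502, 0.016, 0.046], [0.501, 0.012, 0.044]]
315 [[0.5, 0.021, 0.045], [0.501, 0.016, 0.047], [0.5, 0.012, 0.045]]
```

The fin is gripped: width 9.2 mm, pad force 79 N. I'm lifting level.

servo_tool --pt "0 0 0 0 0 -0.003 -1" --pt "0 0 0 0 0 -0.008 -1" --pt "0 0 0 0 0 -0.014 -1" --pt "0 0 0 0 0 -0.02 -1" --pt "0 0 0 0 0 -0.02 -1" --pt "0 0 0 0 0 -0.016 -1" --pt "0 0 0 0 0 -0.01 -1" --pt "0 0 0 0 0 -0.004 -1" --pt "0 0 0 0 0 0 -1" --grip_force 100

```text
time_s: 11.7
position: [0.4882, 0.0153, 0.0999]
tcp_rot: [-3.142, 0.0, 0.038]
wrist_force: [0.5, -0.5, -3.8]
width: 0.0087
finger_force: 98.4
```

```bash
python3 - <<'E'
from st import *
s=ctrl.observe(); print(s["time_s"],s["position"],s["tcp_rot"],s["width"],s["finger_force"],s["wrist_force"],s["joint_positions"])
im,W=cloud("side"); save(cv2.resize(im[180:380,200:440],None,fx=3,fy=3),"pics/lift.png")
E
```

```text
11.7 [0.48824108 0.0153152  0.09987372] [-3.14156408e+00  1.32133534e-04  3.77928183e-02] 0.00873891116239625 98.3665144443512 [ 0.45165105 -0.45852539 -3.78877633] [-1.35650189e-01  2.74442763e-01 -3.80143186e-01  9.16345459e-01
  5.33800736e-06  2.96814965e+00]
```

View pics/lift.png

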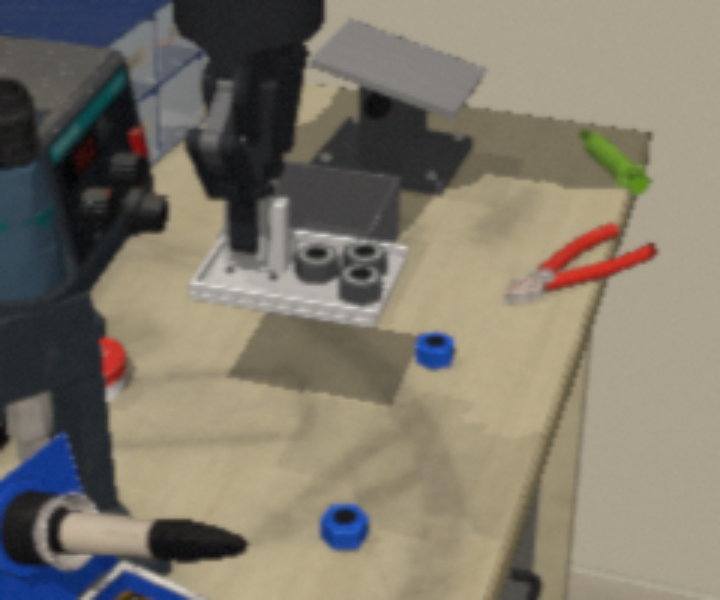

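The tray is in the air, level at crop (300,280), with all three nuts at (317,262), (365,255) and (360,283). I'm carrying it to the bin.

servo_tool --pt "0 0 0 0.005 0.01 0 -1" --pt "0 0 0 0.009 0.02 0 -1" --pt "0 0 0 0.013 0.03 0 -1" --pt "0 0 0 0.015 0.035 0 -1" --pt "0 0 0 0.013 0.03 0 -1" --pt "0 0 0 0.012 0.024 0 -1" --pt "0 0 0 0.008 0.014 0 -1" --pt "0 0 0 0.0035 0.006 0.004 -1" --pt "0 0 0 0 0 0.008 -1" --pt "0 0 0 0 0 0.008 -1" --pt "0 0 0 0 0 0.004 -1" --pt "0 0 0 0 0 0 -1"

```text
time_s: 13.25
position: [0.5729, -0.1502, 0.0758]
tcp_rot: [-3.141, 0.0, 0.038]
wrist_force: [-0.5, 1.2, -3.2]
width: 0.0087
finger_force: 98.4
```

```bash
python3 - <<'E'
from st import *
s=ctrl.observe(); print(s["time_s"],s["position"],s["tcp_rot"],s["finger_force"],s["wrist_force"],s["joint_positions"])
im,W=cloud("side"); save(cv2.resize(im[150:330,200:440],None,fx=3,fy=3),"pics/carry.png")
o=ctrl.outline_of("tray","side")
for k in o[:2]:
    w=W[k["region"]]; w=w[~np.isnan(w[:,0])]; print(k["score"],k["bbox"],np.percentile(w,[2,50,98],axis=0).round(3).tolist())
E
```

```text
13.25 [ 0.57287165 -0.15016619  0.07575322] [-3.14132627e+00  4.53987475e-04  3.82525419e-02] 98.40224504470825 [-0.48614736  1.17611101 -3.16429115] [-3.93930163e-01  4.54908055e-01 -1.59240622e-01  9.57171470e-01
  5.17340093e-05  2.70941000e+00]
0.72 [257.3, 211.9, 58.2, 33.5] [[0.5, -0.185, 0.068], [0.556, -0.134, 0.074], [0.594, -0.113, 0.112]]
0.45 [235.8, 291.2, 6.1, 19.8] [[0.568, 0.001, 0.002], [0.571, 0.019, 0.018], [0.585, 0.029, 0.02]]
```

View pics/carry.png

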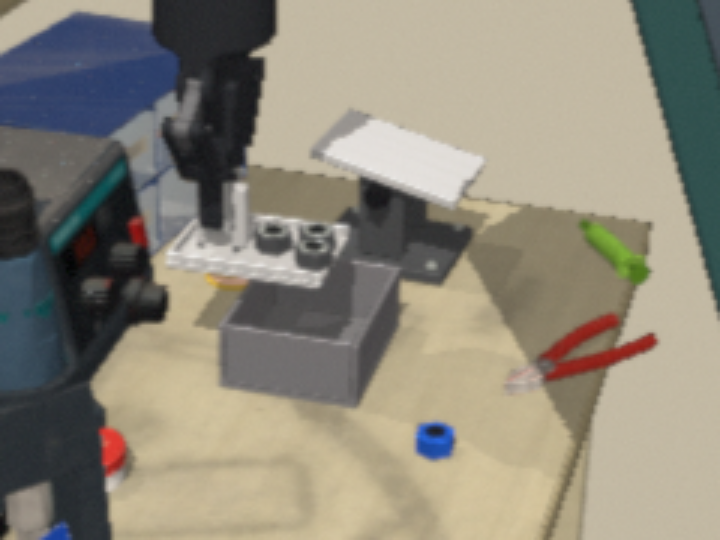

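The tray is level above the rear half of the bin with its nuts on, at (290,235) in the crop. I'm tipping it nose down and raising the grip so the open edge stays just over the rim.

servo_tool --pt "0 7 0 0 0 -0.009 -1" --pt "0 10 0 0.002 0 -0.013 -1" --pt "0 10 0 0.006 0 -0.011 -1" --pt "0 10 0 0.008 0 -0.009 -1" --pt "0 10 0 0.009 0 -0.006 -1" --pt "0 7 0 0.004 0 -0.002 -1" --pt "0 0 0 0 0 0 -1" --pt "0 0 0 0 0 0 -1" --pt "0 0 0 0 0 0 -1" --pt "0 0 0 0 0 0 -1"

```text
time_s: 14.6
position: [0.5852, -0.1511, 0.1331]
tcp_rot: [-3.14, -0.9, 0.035]
wrist_force: [0.2, 0.4, -1.7]
width: 0.0086
finger_force: 98.8
```

```bash
python3 - <<'E'
from st import *
s=ctrl.observe(); print(s["time_s"],s["position"],s["tcp_rot"],s["width"],s["finger_force"],s["wrist_force"],s["joint_positions"])
im,W=cloud("side"); save(cv2.resize(im[150:330,200:440],None,fx=3,fy=3),"pics/tip.png")
for k in ctrl.outline_of("nut1","side"):
    w=W[k["region"]]; w=w[~np.isnan(w[:,0])]; print(k["score"],k["bbox"],np.median(w,0).round(3),im[k["region"]].mean(0).round())
E
```

```text
14.6 [ 0.5852139  -0.15105408  0.13307594] [-3.14006825 -0.89966643  0.03549955] 0.008563722081414414 98.78750681877136 [ 0.23504207  0.36467255 -1.71595229] [-0.63427062  0.15150263 -1.00714506 -0.36605873  0.50906345  2.68362987]
0.61 [306.7, 348.4, 18.7, 14.4] [0.409 0.102 0.009] [ 46.  84. 162.]
0.47 [310.6, 255.1, 7.7, 5.8] [ 0.488 -0.154  0.021] [105. 104. 105.]
```

View pics/tip.png

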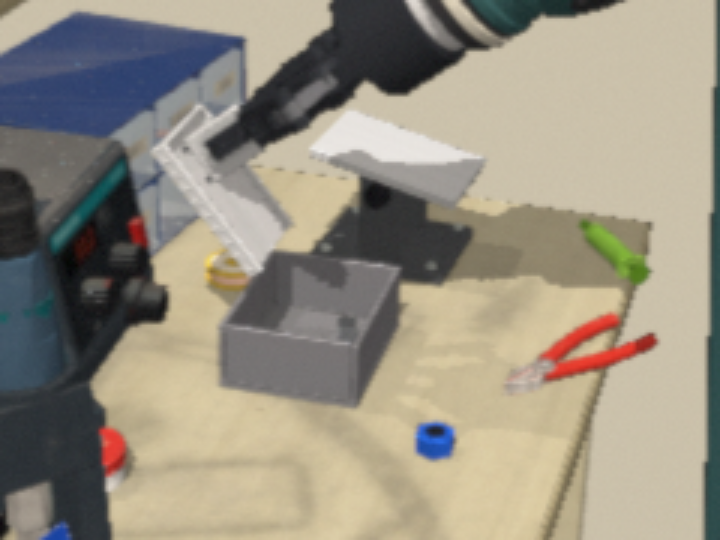

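The tray is tipped and empty at (215,190), and at least one nut shows in the bin at (345,322). All ten pictures are used, so from here I check by numbers. I'm raising, levelling to the stage's tilt and moving over toward it.

servo_tool --pt "0 0 0 0.015 0 -0.012 -1" --pt "0 0 0 0.025 0 -0.019 -1" --pt "0 0 0 0.023 0 -0.019 -1" --pt "0 -7 0 0 0 0 -1" --pt "0 -10 0 0 0 0 -1" --pt "0 -10 0 0 0 0 -1" --pt "0 -9 0 0 0 0 -1" --pt "0 -3.1 4.5 0 0 0 -1" --pt "0 0 0 0 0 0 -1"

```text
time_s: 15.82
position: [0.5867, -0.1516, 0.2117]
tcp_rot: [-3.116, -0.256, -0.046]
wrist_force: [0.2, 0.0, -2.2]
width: 0.0082
finger_force: 98.6
```

```bash
cat > tgt.py <<'E'
from st import *
def wr():
    s=ctrl.observe(); p=s["position"];M=rot(s["tcp_rot"]); im,W=cloud("wrist"); return s,p,M,im,W
def traytool(p,M,W):
    L=(W-p)@M   # tool coords
    f=L.reshape(-1,3); f=f[~np.isnan(f[:,0])]
    k=f[(abs(f[:,0])<.07)&(abs(f[:,1])<.05)&(f[:,2]>-.008)&(f[:,2]<.004)]
    fl=k[(abs(k[:,1])<.028)&(k[:,0]<.02)&(k[:,2]>-.006)]
    A=np.c_[fl[:,:2],np.ones(len(fl))]; c=np.linalg.lstsq(A,fl[:,2],rcond=None)[0]
    print("n",len(k),len(fl),"floor z_tool=a x+b y+c",c.round(4), "x",np.percentile(k[:,0],[.2,99.8]).round(4),"y",np.percentile(k[:,1],[.5,99.5]).round(4))
    print(cv2.minAreaRect((k[:,:2]*1000).astype(np.float32)))
def err(p,M,c,X,Y,n,off=(.027,-.0005,.0056)):
    Rt=np.stack([X,-Y,-n],1); g=c+off[0]*X+off[1]*Y+off[2]*n
    print("to go, tool axes:",(M.T@(g-p)).round(4),"stage axes",(np.stack([X,Y,n])@(g-p)).round(4),"rotvec deg",np.degrees(R.from_matrix(M.T@Rt).as_rotvec()).round(2))
E
python3 - <<'E'
from tgt import *
s,p,M,im,W=wr(); print(s["time_s"],p,s["tcp_rot"],s["width"],s["finger_force"],s["wrist_force"],s["joint_positions"])
traytool(p,M,W)
c,X,Y,n=[np.array(v) for v in ([.49916009,-.31512643,.07850566],[.97574623,-.04208418,.21482136],[.04267204,.99908732,.00190248],[-.21470537,.00731052,.9766515])]
err(p,M,c,X,Y,n)
for nm in("side","wrist"):
    if nm=="side": im,W=cloud(nm)
    for k in ctrl.outline_of("nut1",nm):
        w=W[k["region"]]; w=w[~np.isnan(w[:,0])]; print(nm,k["score"],k["bbox"],np.median(w,0).round(3),im[k["region"]].mean(0).round())
E
```

```text
15.825 [ 0.58668186 -0.15157972  0.21173793] [-3.1157362  -0.25563661 -0.0459725 ] 0.008153705311751969 98.56919646263123 [ 0.17723201  0.03168516 -2.1801008 ] [-0.44785835  0.23591022 -0.14917609  0.95957003  0.12297828  2.75036569]
n 12516 6743 floor z_tool=a x+b y+c [-0.0033  0.0038  0.0013] x [-0.0603  0.023 ] y [-0.0353  0.0338]
((-19.309194564819336, -0.7448348999023438), (70.44837951660156, 84.93083953857422), 89.90133666992188)
to go, tool axes: [-0.0838  0.1705  0.0998] stage axes [-0.0801 -0.1679 -0.1069] rotvec deg [-1.33 -2.24 -0.13]
side 0.62 [302.1, 348.8, 24.0, 15.1] [0.409 0.102 0.009] [ 50.  80. 144.]
side 0.52 [309.6, 254.7, 10.6, 9.6] [ 0.489 -0.154  0.022] [94. 93. 93.]
```

servo_tool --pt "-1.3 -2.2 0 -0.008 0.015 0 -1" --pt "0 0 0 -0.012 0.028 0 -1" --pt "0 0 0 -0.016 0.034 0 -1" --pt "0 0 0 -0.016 0.034 0 -1" --pt "0 0 0 -0.015 0.03 0 -1" --pt "0 0 0 -0.01 0.02 0 -1" --pt "0 0 0 -0.006 0.009 0 -1" --pt "0 0 0 0 0 0 -1" --pt "0 0 0 0 0 0 -1"

```text
time_s: 17.15
position: [0.4974, -0.3172, 0.1932]
tcp_rot: [-3.139, -0.217, -0.046]
wrist_force: [-0.1, 0.6, -2.5]
width: 0.0087
finger_force: 98.5
```

```bash
python3 - <<'E'
from tgt import *
s,p,M,im,W=wr(); print(s["time_s"],p,s["tcp_rot"],s["finger_force"],s["wrist_force"])
traytool(p,M,W)
c,X,Y,n=[np.array(v) for v in ([.49916009,-.31512643,.07850566],[.97574623,-.04208418,.21482136],[.04267204,.99908732,.00190248],[-.21470537,.00731052,.9766515])]
err(p,M,c,X,Y,n,(.027,.0007*-1,.0063))
f=W.reshape(-1,3)
b=(abs(W[...,0]-.511)<.039)&(abs(W[...,1]+.154)<.049)&(W[...,2]>.008)&(W[...,2]<.022)
nn,lab,st,ce=cv2.connectedComponentsWithStats(b.astype(np.uint8))
for i in range(1,nn):
    if st[i,4]>40: print("blob",st[i],np.median(W[lab==i],0).round(3),np.ptp(W[lab==i],axis=0).round(3))
for k in ctrl.outline_of("nut1","wrist"):
    w=W[k["region"]]; w=w[~np.isnan(w[:,0])]; print(k["score"],k["bbox"],np.median(w,0).round(3),im[k["region"]].mean(0).round())
E
```

```text
17.15 [ 0.49736148 -0.31719873  0.19316365] [-3.13875605 -0.21731104 -0.04600415] 98.54979157447815 [-0.13779877  0.62032324 -2.49214021]
n 12521 6758 floor z_tool=a x+b y+c [-0.0038  0.0035  0.0013] x [-0.0603  0.023 ] y [-0.0354  0.0338]
((-19.38884735107422, -0.8416328430175781), (70.35076904296875, 85.07035827636719), 89.9508285522461)
to go, tool axes: [ 0.0039 -0.0012  0.1061] stage axes [ 0.004   0.0012 -0.1061] rotvec deg [-0.02 -0.05 -0.16]
blob [146 265  15  19 137] [ 0.492 -0.169  0.018] [0.015 0.01  0.009]
blob [ 84 271  51  28 650] [ 0.482 -0.136  0.015] [0.022 0.046 0.014]
0.85 [42.0, 355.6, 37.8, 23.9] [ 0.409 -0.076  0.011] [ 38.  76. 143.]
0.83 [75.7, 285.7, 32.2, 21.0] [ 0.476 -0.12   0.032] [67. 68. 67.]
0.77 [127.7, 265.5, 32.0, 19.0] [ 0.49  -0.163  0.024] [99. 98. 93.]
0.65 [104.0, 271.5, 30.2, 28.4] [ 0.482 -0.137  0.015] [113. 113. 107.]
```

All three steel nuts lie in the bin, at y -0.120, -0.137 and -0.163. The tray in the tool frame is as expected. I'm going down along the stage normal.

servo_tool --pt "0 0 0 0.002 -0.0006 0.015 -1" --pt "0 0 0 0.002 -0.0006 0.025 -1" --pt "0 0 0 0 0 0.025 -1" --pt "0 0 0 0 0 0.02 -1" --pt "0 0 0 0 0 0.01 -1" --pt "0 0 0 0 0 0.005 -1" --pt "0 0 0 0 0 0 -1" --pt "0 0 0 0 0 0 -1"

```text
time_s: 18.25
position: [0.5229, -0.3176, 0.0969]
tcp_rot: [-3.139, -0.218, -0.047]
wrist_force: [-0.5, 0.0, -2.1]
width: 0.0085
finger_force: 98.6
```

```bash
cat > e.py <<'E'
from tgt import *
s=ctrl.observe(); p=s["position"];M=rot(s["tcp_rot"])
c,X,Y,n=[np.array(v) for v in ([.49916009,-.31512643,.07850566],[.97574623,-.04208418,.21482136],[.04267204,.99908732,.00190248],[-.21470537,.00731052,.9766515])]
err(p,M,c,X,Y,n,(.027,-.0007,.0063)); print(s["time_s"],"force stage axes",(np.stack([X,Y,n])@s["wrist_force"]).round(2),"torque tool",(M.T@s["torque"]).round(3),s["finger_force"])
E
python3 e.py; python3 - <<'E'
from tgt import *
s,p,M,im,W=wr(); traytool(p,M,W)
im,W=cloud("side"); stage(W)
E
```

```text
to go, tool axes: [-0.0002 -0.0008  0.0065] stage axes [-0.0002  0.0008 -0.0065] rotvec deg [ 0.02 -0.09 -0.19]
18.25 force stage axes [-0.94  0.   -1.97] torque tool [-0.001 -0.233 -0.007] 98.5887336730957
n 12519 6761 floor z_tool=a x+b y+c [-0.0038  0.0043  0.0013] x [-0.0604  0.023 ] y [-0.0354  0.0337]
((-19.32096290588379, -0.7832794189453125), (70.29227447509766, 85.02493286132812), 89.9998779296875)
stage 317 size (108.09761047363281, 76.50043487548828) centre [ 0.49698634 -0.30460603  0.08728151] tilt 28.479172138277413 X [0.93384008 0.13284462 0.33210694] Y [-0.01197047  0.93956162 -0.34217053] n [-0.35749044  0.31555708  0.87899051]
```

servo_tool --pt "0 0 0 0 -0.0008 0.002 -1" --pt "0 0 0 0 0 0.0015 -1" --pt "0 0 0 0 0 0.001 -1" --pt "0 0 0 0 0 0.0005 -1" --pt "0 0 0 0 0 0 -1" --pt "0 0 0 0 0 0 -1"

```text
time_s: 19.1
position: [0.5238, -0.3167, 0.0914]
tcp_rot: [-3.139, -0.217, -0.047]
wrist_force: [-0.5, 0.6, -2.1]
width: 0.0081
finger_force: 98.6
```

```bash
python3 e.py
```

```text
to go, tool axes: [0.0001 0.0002 0.001 ] stage axes [ 0.0001 -0.0002 -0.001 ] rotvec deg [-0.01 -0.05 -0.19]
19.1 force stage axes [-0.96  0.57 -1.94] torque tool [-0.015 -0.223 -0.026] 98.58918786048889
```

servo_tool --pt "0 0 0 0 0 0.0005 -1" --pt "0 0 0 0 0 0.0005 -1" --pt "0 0 0 0 0 0 -1" --pt "0 0 0 0 0 0 -1"

```text
time_s: 19.6
position: [0.524, -0.3167, 0.0907]
tcp_rot: [-3.139, -0.218, -0.047]
wrist_force: [-4.7, 1.8, 6.1]
width: 0.0086
finger_force: 100.0
```

```bash
python3 e.py
```

```text
to go, tool axes: [0.0001 0.0002 0.0003] stage axes [ 0.0001 -0.0002 -0.0003] rotvec deg [ 0.   -0.06 -0.19]
19.6 force stage axes [-3.39  1.63  7.02] torque tool [ 0.281 -0.638 -0.019] 100.01764297485352
```

servo_tool --pt "0 -0.2 0 0 0 0.0003 -1" --pt "0 0 0 0 0 0 -1" --pt "0 0 0 0 0 0 -1" --pt "0 0 0 0 0 0 -1"

```text
time_s: 20.1
position: [0.5239, -0.3167, 0.0907]
tcp_rot: [-3.139, -0.214, -0.047]
wrist_force: [-8.0, 2.8, 9.1]
width: 0.0087
finger_force: 101.0
```

```bash
python3 e.py
```

```text
to go, tool axes: [0.0001 0.0002 0.0003] stage axes [ 0.0001 -0.0002 -0.0003] rotvec deg [ 0.01  0.14 -0.2 ]
20.1 force stage axes [-5.95  2.52 10.63] torque tool [ 0.501 -0.912  0.01 ] 101.00531816482544
```

servo_tool --pt "0 0 0 0 0 0 -1" --pt "0 0 0 0 0 0 -1" --pt "0 0 0 0 0 0 -1" --pt "0 0 0 0 0 0 -1"

```text
time_s: 20.6
position: [0.524, -0.3167, 0.0907]
tcp_rot: [-3.139, -0.214, -0.047]
wrist_force: [-6.9, 2.8, 10.3]
width: 0.0085
finger_force: 101.0
```

```bash
python3 e.py; python3 - <<'E'
from tgt import *
s,p,M,im,W=wr(); traytool(p,M,W); print(s["wrist_force"])
for t in ("side_cutters","syringe_green","wick_reel"):
    for k in ctrl.outline_of(t,"wrist")[:1]:
        w=W[k["region"]]; w=w[~np.isnan(w[:,0])]; print(t,k["score"],np.median(w,0).round(3))
for k in ctrl.outline_of("nut1","wrist"):
    w=W[k["region"]]; w=w[~np.isnan(w[:,0])]; print(k["score"],k["bbox"],np.median(w,0).round(3),im[k["region"]].mean(0).round())
E
```

```text
to go, tool axes: [0.0001 0.0002 0.0003] stage axes [ 0.0001 -0.0002 -0.0003] rotvec deg [ 0.01  0.13 -0.2 ]
20.6 force stage axes [-4.61  2.57 11.53] torque tool [ 0.483 -0.909  0.019] 101.00739598274231
n 12559 6764 floor z_tool=a x+b y+c [-0.0058  0.003   0.0013] x [-0.0603  0.023 ] y [-0.0353  0.0338]
((-19.297271728515625, -0.6498336791992188), (70.2664794921875, 85.02832794189453), 89.72307586669922)
[-6.86713601  2.8454756  10.27813966]
0.74 [48.6, 326.8, 45.3, 31.4] [ 0.491 -0.165  0.024] [67. 68. 68.]
0.69 [0.9, 356.6, 17.2, 32.9] [ 0.477 -0.127  0.024] [40. 41. 40.]
0.66 [16.3, 332.2, 41.6, 41.5] [ 0.482 -0.137  0.015] [123. 126. 121.]
```

The push is steady at about 13 N, the tray is flush and centred, and the nuts are in the bin. I'm handing in.

```bash
python3 -c "
from station import ctrl; print(ctrl.hand_in())"
```

```text
the job is handed in; nothing more can be done
None
```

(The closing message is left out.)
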